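# Assemble the bench filter unit

### The arm

A 7-joint arm with a two-finger parallel gripper is mounted at the origin on the work surface. World frame = base frame: x ahead of the robot, y to its left, z up, the work surface at z = 0. Lengths are in m, angles in rad, forces in N, time in s.
With the tool pointing down it reaches from about 0.35 to 0.775 m from the base axis. Payload 3.1 kg.
Tool frame: the origin (TCP) lies on the front face of the gripper's body, between the roots of the fingers; the fingertips stand 73 mm ahead of it and the grasp point (between the pads) lies 54 mm ahead of it; z points along the fingers, y is the line along which they close (so a half turn about z gives the same grasp; the last joint's range is limited). The gripper opens to 85 mm and grips with 20 to 120 N. Pads are 22 mm wide; open, the fingers measure 114 mm over their backs; the gripper's body (76 mm by 85 mm) begins 54 mm behind the grasp point. The pads swing forward as they close: fully open they stand 13 mm farther back than shut.
Start: joints at [-0.042, 0.311, 0.014, 1.512, -0.004, 1.319, -0.027], TCP at [0.55, 0, 0.304] pointing down, gripper open.
Joint ranges: [-2.7, 2.7], [-0.3, 1.91], [-1.27, 1.3], [0.12, 2.57], [-1.44, 4.58], [0.2, 2.03], [-3.05, 3.05]. Speed limits (rad/s): [2.79, 2.79, 3.14, 3.14, 3.14, 3.14, 3.14].

### API

Orientations are given as a unit quaternion [w, x, y, z].
In Python, from cell import get_state, get_image, job_done gives the robot as it stands.
- The arm moves only by the tool servo_tool, never from a script. Its argument "plan" is a list of rows, each an object of numbers: "wx", "wy", "wz": the turn, a rotation vector about the tool's x, y, z in degrees; "dx", "dy", "dz": the shift along the tool's x, y, z in units of 60 mm (1.0 is 60 mm); "gripper": the closure, from -1 (fully open) to 1 (shut). A call has 1 to 5 rows; each row shifts and turns the commanded pose from where the row before left it, along the tool's axes as they then stand; what a row does not reach is not made up. A row lasts 1/8 s, in which the tool goes at most 62.5 mm and 10.7 degrees, less where a joint would pass 70% of its speed; a pose out of reach is approached as far as the arm can. A call is refused whole if a number of a shift passes 1 or a number of a turn 10.7, either way. A call with a gripper value outside its range is refused whole. The fingers move at their own pace and stop on an object; "squeeze" is the grip in N (left out, the last holds). Time passes only in rows, so rows that do not move let the fingers close. It gives the time, the measured TCP pose, the force, the opening and the grip force at its end, in the units of the state.
- get_state(): the state, without advancing time (a new reading comes with each control period).
- get_image(name): name is "scene" or "side" or "wrist"; returns a dict with "frame" (420x560x3 uint8, red, green, blue), "range_z" (420x560 float32, m along the optical axis (not along the pixel's ray), 0 where there is no reading), "fovy" (degrees; the focal length in pixels is half the picture's height over the tangent of half this angle, whatever the lens; pixels are square), "cx", "cy" (the principal point, pixels), "extrinsics" (4x4, takes a point from world to camera coordinates). Camera axes: x right, y up, looking along -z (the intrinsics and any distortion apply to the point x, -y, -z); pixel columns grow to the right and rows downward; lengths in m; the calibration is good to about 2 mm. A picture is of the moment at which its call begins.
- job_done(): hands the job in; it is judged then, once.
The state is a dict: "time_s": time; "joints": joint angles; "qvel": joint speeds; "joint_torque": joint torques, N m; "tool_pos": TCP position; "eef_rot": TCP orientation; "wrist_force": force on the tool from outside, world axes, zero at the start; "wrist_torque": the same for the moment, N m; "grip_width": opening from 0.0 (shut) to 1.0 (fully open); "finger_force": force on a finger pad.
Only numpy, scipy, OpenCV 4.12 (cv2) and the standard library are available. Lean on these libraries where they do the work, as an engineer would, in place of code of your own. Each camera call takes 0.05 s, during which the arm holds its last target. There are 200 camera calls.

### The job

Put the filter unit together on the round steel base, from the bottom up in this order: the plain jar inside the base's ring, the perforated support in the jar's mouth, the tall funnel foot-down in the support's rim, and last the knobbed lid on the funnel. Each part must sit fully home and upright and be let go before the next goes on; set the parts down rather than drop them, and leave the glass beaker and the capped amber specimen jar where they stand.

Things in the scene. Friction and masses are not known exactly. Their poses are not given: they have to be found in the camera images.
- base: Sizes in mm. Fixed round steel base plate, diameter 96, 8 thick, with an upstanding locating ring on top: inner diameter 66, outer 78, 6 high. The jar stands inside the ring on the plate's upper face, 8 above the origin. Origin: centre of its underside, z up.
- jar: Receiver jar: plain straight-sided open-topped jar of milky white plastic, outer diameter 60, height 55, wall 3.5, mouth 53 inside, inner floor at 5; foot tapered to diameter 54 over the lowest 5. Loose, 60 to 130 g. Origin: underside centre, z up; starts upright. Seated, its origin is 8 above the base's.
- support: Filter support: low milky white disc with small dark holes on top. Plug (dia 47, foot tapered to 42) from height 0 to 10, disc dia 60 from 10 to 18, rim (dia 60, inside 53) from 18 to 24. The plug goes in the jar's mouth, disc on its edge; the funnel stands in the rim, at 18. Loose, 50-100 g. Origin: underside centre, z up; starts upright. Seated, its origin is 45 above the jar's.
- funnel: Funnel: tall open-topped milky white cup, height 75: foot dia 48 (44 at the bottom) up to height 12, widening to dia 60 at 30, straight above; wall 3.5, mouth 53 inside, floor at 5. Taller than the jar; a dark round spot (14) marks the middle of its floor. Loose, 55-115 g. Origin: underside centre, z up; starts upright. Seated, its origin is 18 above the support's.
- lid: Milky white lid: plug (dia 47, foot tapered to 42) from height 0 to 8, disc dia 60 from 8 to 13, central round knob dia 20 from 13 to 40. The plug goes in the funnel's mouth, disc on its edge (it would fit the jar too). Loose, 35-70 g. Origin: underside centre, z up; starts upright. Seated, its origin is 67 above the funnel's.
- beaker: Bystander: clear glass beaker, mouth diameter 68, height 85, loose. Must stay where it stands. Origin: centre of its underside, z up.
- specimen: Bystander: closed amber specimen jar with a white screw cap, diameter about 54, height 75, loose. Must stay where it stands. Origin: centre of its underside, z up.
Things that resemble listed ones, but are neither listed nor needed, are in the scene too. Leave any purple, red or yellow look-alike of the support alone.

How it is judged:
By the outcome, as a careful person would: the job done as asked, in the order asked, and still so for the second after the job is handed in, with the robot touching nothing.
It also fails if it takes over 106 s, if anything falls off the work surface, if the arm or the gripper's body presses on something with over 40 N, if the wrist force passes 120 N, or if a joint passes its speed limit or range.

## Working session

There is one attempt and no reset: what is moved stays moved. The work goes in short steps, Python scripts to look and compute and a tool call to move; the robot and the scene stay as the last step left them, time stands still between calls to the robot, and variables do not carry over. Pictures are saved under pics/ and viewed, at most 14 in all, crops included, and the job is handed in when it is done.

Besides the shell and the picture viewer there is one more tool, called after "Emit:" by a JSON object that holds its "fn" and its "kwargs", one argument or row to a line. servo_tool: Moves the arm, as the interface text tells. Its arguments: {"type":"object","properties":{"plan":{"type":"array"},"squeeze":{"type":"number"}},"required":["plan"]}

```bash
ls; mkdir -p pics
python3 - <<'E'
from cell import *
import cv2,numpy as np
s=get_state();print(s['time_s'],s['tool_pos'],s['eef_rot'],s['grip_width'])
for n in ['scene','side']:
    d=get_image(n);print(n,d['fovy'],d['cx'],d['cy'],d['frame'].shape,np.round(d['extrinsics'],3).tolist(),[k for k in d])
    np.savez(''+n+'0.npz',**d)
    cv2.imwrite(f'pics/{n}0.png',cv2.resize(d['frame'][:,:,::-1],(800,600)))
E
```

```text
pics
0.0 [5.49448045e-01 3.53916172e-05 3.02831092e-01] [-0.00079952  0.70706739  0.70714521 -0.00085522] 1.0003524453380288
scene 48.02128555711035 275.4568916015959 206.50997655396208 (420, 560, 3) [[0.408, 0.913, 0.015, -0.179], [-0.67, 0.288, 0.684, 0.314], [0.62, -0.289, 0.729, -1.53], [0.0, 0.0, 0.0, 1.0]] ['frame', 'range_z', 'fovy', 'cx', 'cy', 'extrinsics']
side 48.63690379670537 282.18882298141455 198.80566207969252 (420, 560, 3) [[1.0, -0.027, -0.015, -0.489], [0.029, 0.676, 0.736, -0.033], [-0.01, -0.736, 0.677, -1.204], [0.0, 0.0, 0.0, 1.0]] ['frame', 'range_z', 'fovy', 'cx', 'cy', 'extrinsics']
```

View pics/scene0.png

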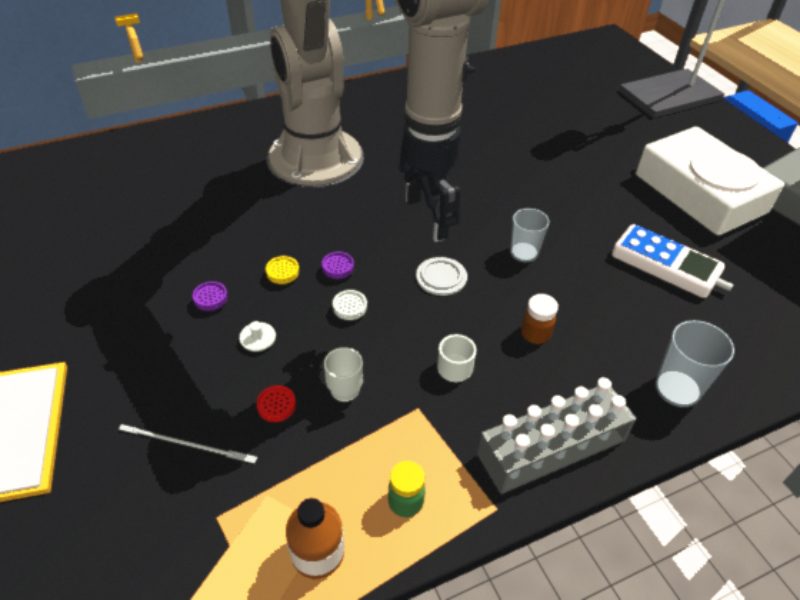

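View pics/side0.png

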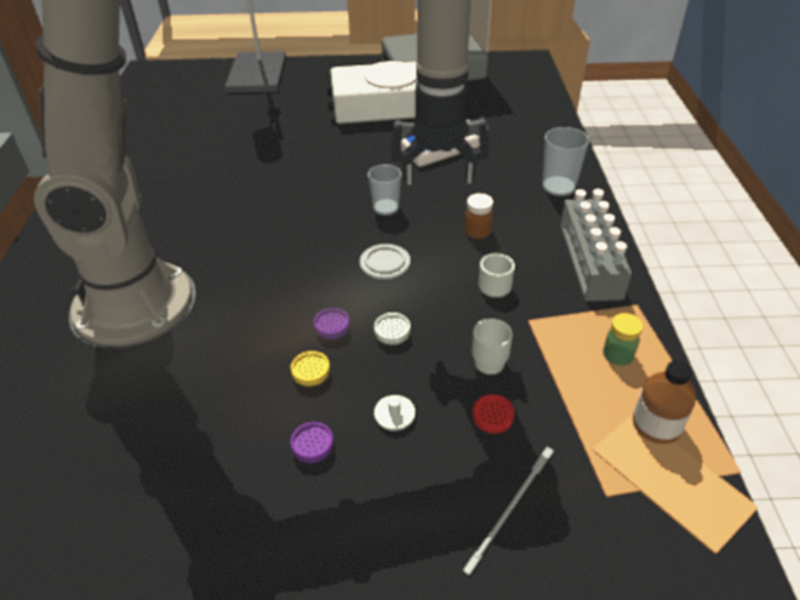

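Both views show the same layout. Scene view pixels (800×600):
- Base ring at (442,275).
- Candidates for the white jar and funnel: short cup (457,358) is the jar, taller cup (344,373) is the funnel.
- Candidates for the support: white perforated disc (350,305) is the one meant. The purple (210,296) and (338,265), yellow (282,269) and red (276,404) discs are look-alikes.
- Lid with knob at (257,336).
- Beaker candidates: (529,235) and the bigger one at (695,362). Both stay untouched, as does the specimen jar (540,320).

Next I fit positions from depth and make one confirming crop.

```bash
cat > h.py <<'E'
import numpy as np,cv2
from scipy.optimize import least_squares
def cloud(d):
    H,W=d['range_z'].shape; f=H/2/np.tan(np.radians(float(d['fovy']))/2)
    v,u=np.mgrid[:H,:W]; z=d['range_z']
    c=np.stack([(u-d['cx'])/f*z,-(v-d['cy'])/f*z,-z],-1)
    E=np.array(d['extrinsics']); w=(c-E[:3,3])@E[:3,:3]
    w[z<=0]=np.nan
    return w
def fit(P,zlo,zhi,R):
    Q=P[(P[:,2]>zlo)&(P[:,2]<zhi)][:,:2]
    c0=np.median(Q,0)
    r=least_squares(lambda c:np.hypot(*(Q-c).T)-R,c0,loss='soft_l1',f_scale=.002)
    return r.x,len(Q),cv2.minEnclosingCircle(Q.astype(np.float32))
E
python3 - <<'E'
from h import *
S={'scene':dict(jar=(457,358),funnel=(344,373),support=(350,305),lid=(257,336),base=(442,275),beaker=(529,235),spec=(540,320)),
'side':dict(jar=(496,275),funnel=(491,345),support=(392,328),lid=(394,412),base=(385,261),beaker=(385,190),spec=(479,216))}
top=dict(jar=(.055,.02825),funnel=(.075,.02825),support=(.024,.02825),lid=(.013,.025),base=(.014,.036),beaker=(.085,.034),spec=(.075,.02))
for cam in S:
    d=np.load(cam+'0.npz');w=cloud(d)
    for k,(u,v) in S[cam].items():
        u,v=int(u*.7),int(v*.7); P=w[v-45:v+45,u-40:u+40].reshape(-1,3);P=P[~np.isnan(P[:,0])]
        g=w[v-4:v+5,u-4:u+5].reshape(-1,3);g0=np.nanmedian(g,0)
        P=P[np.hypot(*(P-g0)[:,:2].T)<.06]
        h,R=top[k]
        try:
            c,n,m=fit(P,h-.005,h+.006,R);print(cam,k,c.round(4),n,np.round(m[0],4),round(m[1],4),'seed',g0.round(3),'zmin/max',np.percentile(P[:,2],[1,99]).round(3))
        except Exception as e: print(cam,k,'fail',g0)
a=cv2.imread('pics/scene0.png')
f=np.load('scene0.npz')['frame'][150:300,120:350,::-1];cv2.imwrite('pics/crop0.png',cv2.resize(f,None,fx=3.4,fy=3.4,interpolation=cv2.INTER_CUBIC))
E
```

```text
scene jar [0.6596 0.0126] 155 [0.6594 0.0142] 0.0313 seed [0.642 0.023 0.008] zmin/max [-0.003  0.057]
scene funnel [ 0.6268 -0.1703] 173 [ 0.6257 -0.1711] 0.0314 seed [ 0.605 -0.168  0.025] zmin/max [-0.003  0.077]
scene support [ 0.4703 -0.0997] 223 [ 0.4685 -0.1   ] 0.0315 seed [ 0.469 -0.101  0.019] zmin/max [-0.003  0.026]
scene lid [ 0.468  -0.2689] 308 [ 0.4703 -0.269 ] 0.0309 seed [ 0.477 -0.273  0.02 ] zmin/max [-0.003  0.041]
scene base [0.4603 0.0884] 439 [0.4583 0.0874] 0.0486 seed [0.457 0.09  0.009] zmin/max [-0.003  0.017]
scene beaker [0.4612 0.2688] 123 [0.4626 0.2679] 0.0349 seed [0.486 0.252 0.071] zmin/max [-0.003  0.087]
scene spec [0.6467 0.1787] 259 [0.6452 0.1787] 0.0258 seed [0.664 0.166 0.059] zmin/max [-0.003  0.078]
side jar [0.6581 0.0128] 111 [0.6584 0.0133] 0.0312 seed [ 0.657 -0.012  0.043] zmin/max [-0.004  0.056]
side funnel [ 0.6255 -0.1705] 158 [ 0.625  -0.1701] 0.032 seed [ 0.623 -0.194  0.063] zmin/max [-0.003  0.076]
side support [ 0.4684 -0.1002] 190 [ 0.4686 -0.0999] 0.0316 seed [ 0.467 -0.099  0.018] zmin/max [-0.003  0.025]
side lid [ 0.4692 -0.2668] 415 [ 0.4697 -0.2689] 0.0307 seed [ 0.467 -0.277  0.02 ] zmin/max [-0.003  0.04 ]
side base [0.4572 0.088 ] 296 [0.4574 0.0878] 0.048 seed [0.456 0.087 0.008] zmin/max [-0.002  0.016]
side beaker [0.4603 0.2694] 87 [0.4601 0.2669] 0.035 seed [0.459 0.24  0.063] zmin/max [-0.003  0.086]
side spec [0.6447 0.1782] 153 [0.645  0.1803] 0.0256 seed [0.641 0.159 0.053] zmin/max [-0.003  0.077]
```

View pics/crop0.png

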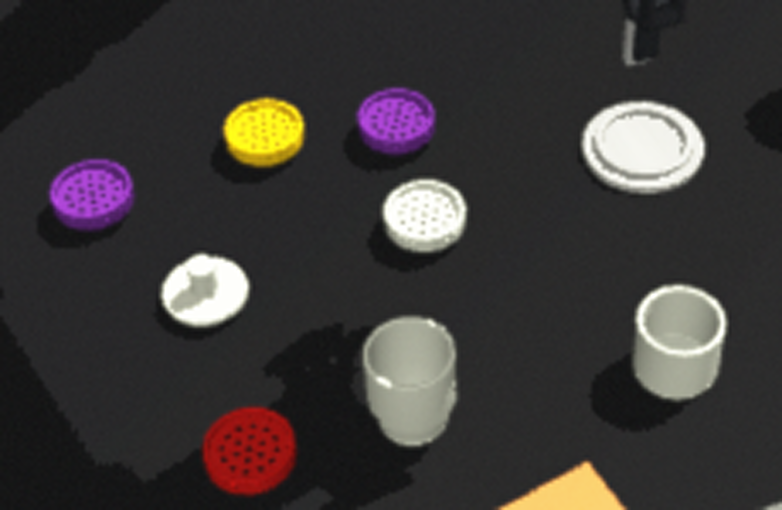

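The crop confirms it: the white support is at crop (424,215) and is the only non-coloured perforated disc. The tall cup (410,380) is the funnel, the short cup (680,340) the jar, the knobbed disc (205,290) the lid, and the ringed plate (643,145) the base. I go above the jar first (tool x = world +y, tool y = world +x, tool z = down).

Emit:
{"fn": "servo_tool", "kwargs": {
  "plan": [
    {"dy": 0.9,"dx": 0.1,"gripper": -1},
    {"dy": 0.92,"dx": 0.12,"dz": 0.5},
    {"dz": 0.8},
    {"dz": 0.5},
    {}
  ],
  "squeeze": 40
}}

```text
$.plan[0]: bad value
```

```bash
cat > st.py <<'E'
from cell import *; from h import *
def st():
    s=get_state();print('t',round(s['time_s'],2),'tcp',np.round(s['tool_pos'],4),'q',np.round(s['eef_rot'],3),'w',round(float(s['grip_width']),3),'F',np.round(s['wrist_force'],1),'ff',np.round(s['finger_force'],1));return s
E
python3 - <<'E'
from st import *
for c in ['side','scene']:
    P=cloud(np.load(c+'0.npz')).reshape(-1,3);m=(abs(P[:,0]-.55)<.07)&(abs(P[:,1])<.03)&(P[:,2]>.15)&(P[:,2]<.3)
    Q=P[m];print(c,np.percentile(Q[:,2],[0,2,5,20]).round(4),len(Q),Q[Q[:,2]<.25].round(3)[:8].tolist())
st()
d=get_image('wrist');cv2.imwrite('pics/w1.png',d['frame'][:,:,::-1]);np.savez('w1.npz',**d)
E
```

```text
side [0.2447 0.2484 0.2513 0.2627] 402 [[0.592, 0.003, 0.249], [0.592, 0.004, 0.246], [0.591, 0.0, 0.246], [0.499, -0.005, 0.25], [0.591, -0.002, 0.245], [0.593, -0.008, 0.249], [0.595, -0.009, 0.25], [0.506, -0.007, 0.248]]
scene [0.2411 0.2457 0.2483 0.2574] 369 [[0.5, -0.011, 0.249], [0.505, 0.004, 0.248], [0.506, 0.006, 0.248], [0.507, 0.008, 0.248], [0.505, -0.008, 0.249], [0.506, -0.006, 0.249], [0.506, -0.003, 0.248], [0.505, -0.001, 0.247]]
t 0.1 tcp [0.5495 0.     0.3029] q [-0.001  0.707  0.707 -0.001] w 1.0 F [-0.7  0.   0.2] ff 0.0
```

View pics/w1.png

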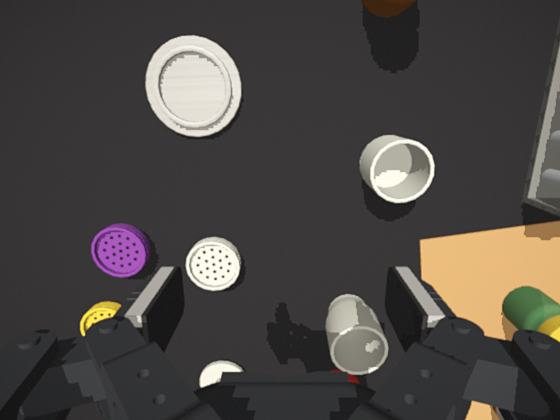

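Emit:
{"fn": "servo_tool", "kwargs": {
  "plan": [
    {"wx": 0,"wy": 0,"wz": 0,"dx": 0.1,"dy": 0.9,"dz": 0,"gripper": -1},
    {"wx": 0,"wy": 0,"wz": 0,"dx": 0.12,"dy": 0.92,"dz": 0.3,"gripper": -1},
    {"wx": 0,"wy": 0,"wz": 0,"dx": 0,"dy": 0,"dz": 0.9,"gripper": -1},
    {"wx": 0,"wy": 0,"wz": 0,"dx": 0,"dy": 0,"dz": 0.4,"gripper": -1},
    {"wx": 0,"wy": 0,"wz": 0,"dx": 0,"dy": 0,"dz": 0,"gripper": -1}
  ],
  "squeeze": 40
}}

```text
time_s: 0.78
tool_pos: [0.6574, 0.0132, 0.2043]
eef_rot: [-0.002, 0.707, 0.707, -0.003]
wrist_force: [0.1, 0.1, -0.4]
grip_width: 1.0
finger_force: 0.0
```

Run:
```python
from st import *
d=np.load('w1.npz');w=cloud(d)
for k,(u,v),h,R in [('base',(193,87),.014,.036),('jar',(397,170),.055,.02825),('support',(213,264),.024,.02825)]:
    P=w[max(v-60,0):v+60,u-60:u+60].reshape(-1,3);P=P[~np.isnan(P[:,0])]
    c,n,m=fit(P,h-.004,h+.006,R);print(k,c.round(4),n,np.round(m[0],4),round(m[1],4))
st()
```

```text
base [0.4581 0.0907] 1562 [0.4591 0.0898] 0.0446
jar [0.6582 0.0147] 818 [0.6589 0.014 ] 0.0303
support [ 0.469  -0.0974] 593 [ 0.4688 -0.0981] 0.0304
t 0.78 tcp [0.6574 0.0132 0.2043] q [-0.002  0.707  0.707 -0.003] w 1.0 F [ 0.1  0.1 -0.4] ff 0.0
```

Emit:
{"fn": "servo_tool", "kwargs": {
  "plan": [
    {"wx": 0,"wy": 0,"wz": 0,"dx": 0.01,"dy": 0.02,"dz": 0.7,"gripper": -1},
    {"wx": 0,"wy": 0,"wz": 0,"dx": 0,"dy": 0,"dz": 0.7,"gripper": -1},
    {"wx": 0,"wy": 0,"wz": 0,"dx": 0,"dy": 0,"dz": 0.4,"gripper": -1},
    {"wx": 0,"wy": 0,"wz": 0,"dx": 0,"dy": 0,"dz": 0.2,"gripper": -1},
    {"wx": 0,"wy": 0,"wz": 0,"dx": 0,"dy": 0,"dz": 0,"gripper": -1}
  ]
}}

```text
time_s: 1.4
tool_pos: [0.6609, 0.0138, 0.0886]
eef_rot: [0.0, 0.707, 0.707, 0.0]
wrist_force: [0.5, 0.5, 0.1]
grip_width: 0.998
finger_force: 0.0
```

Emit:
{"fn": "servo_tool", "kwargs": {
  "plan": [
    {"wx": 0,"wy": 0,"wz": 0,"dx": 0,"dy": 0,"dz": 0,"gripper": 0},
    {"wx": 0,"wy": 0,"wz": 0,"dx": 0,"dy": 0,"dz": 0,"gripper": 1},
    {"wx": 0,"wy": 0,"wz": 0,"dx": 0,"dy": 0,"dz": 0,"gripper": 1},
    {"wx": 0,"wy": 0,"wz": 0,"dx": 0,"dy": 0,"dz": 0,"gripper": 1},
    {"wx": 0,"wy": 0,"wz": 0,"dx": 0,"dy": 0,"dz": 0,"gripper": 1}
  ],
  "squeeze": 40
}}

```text
time_s: 2.02
tool_pos: [0.6617, 0.0139, 0.0903]
eef_rot: [0.001, 0.707, 0.707, 0.001]
wrist_force: [-0.5, 0.4, 5.4]
grip_width: 0.693
finger_force: 43.8
```

Emit:
{"fn": "servo_tool", "kwargs": {
  "plan": [
    {"wx": 0,"wy": 0,"wz": 0,"dx": 0,"dy": 0,"dz": -0.4,"gripper": 1},
    {"wx": 0,"wy": 0,"wz": 0,"dx": 0.1,"dy": -0.3,"dz": -0.6,"gripper": 1},
    {"wx": 0,"wy": 0,"wz": 0,"dx": 0.35,"dy": -0.9,"dz": 0,"gripper": 1},
    {"wx": 0,"wy": 0,"wz": 0,"dx": 0.35,"dy": -0.9,"dz": 0,"gripper": 1},
    {"wx": 0,"wy": 0,"wz": 0,"dx": 0.35,"dy": -0.9,"dz": 0,"gripper": 1}
  ]
}}

```text
time_s: 2.65
tool_pos: [0.4788, 0.0836, 0.1482]
eef_rot: [0.0, 0.707, 0.707, 0.001]
wrist_force: [1.9, 1.4, -0.3]
grip_width: 0.694
finger_force: 43.8
```

Emit:
{"fn": "servo_tool", "kwargs": {
  "plan": [
    {"wx": 0,"wy": 0,"wz": 0,"dx": 0.1,"dy": -0.39,"dz": 0,"gripper": 1},
    {"wx": 0,"wy": 0,"wz": 0,"dx": 0,"dy": 0,"dz": 0.3,"gripper": 1},
    {"wx": 0,"wy": 0,"wz": 0,"dx": 0,"dy": 0,"dz": 0,"gripper": 1},
    {"wx": 0,"wy": 0,"wz": 0,"dx": 0,"dy": 0,"dz": 0,"gripper": 1}
  ]
}}

```text
time_s: 3.15
tool_pos: [0.4577, 0.0887, 0.1304]
eef_rot: [0.0, 0.707, 0.707, 0.0]
wrist_force: [-0.1, 0.1, -1.0]
grip_width: 0.694
finger_force: 43.8
```

```bash
cat >> st.py <<'E'
def look(cam,guess,zlo,zhi,R,rad=.05):
    d=get_image(cam);P=cloud(d).reshape(-1,3);P=P[~np.isnan(P[:,0])]
    P=P[np.hypot(*(P[:,:2]-guess).T)<rad]
    c,n,m=fit(P,zlo,zhi,R);print(cam,c.round(4),n,np.round(m[0],4),round(m[1],4));return d
E
python3 - <<'E'
from st import *
s=st();g=s['tool_pos'][:2]
for c in ['scene','side']: d=look(c,g,.078,.15,.03,.034); P=cloud(d).reshape(-1,3);m=np.hypot(*(P[:,:2]-g).T)<.045;q=P[m];h=np.histogram(q[:,2],np.arange(0,.2,.01))[0];print(h)
cv2.imwrite('pics/s1.png',cv2.resize(d['frame'][120:260,180:370,::-1],None,fx=4,fy=4))
E
```

```text
t 3.15 tcp [0.4577 0.0887 0.1304] q [0.    0.707 0.707 0.   ] w 0.694 F [-0.1  0.1 -1. ] ff 43.8
scene [0.459  0.0903] 293 [0.4574 0.0876] 0.0339
[279 193   0   0  37  75  74  90  84 110  28  29  29  47  40  45  66  39
  40]
side [0.4574 0.0887] 473 [0.4577 0.088 ] 0.0339
[316 147   0   0  33  82 118 151 163 151  27  60  41  86  72  91 140  61
  30]
```

View pics/s1.png

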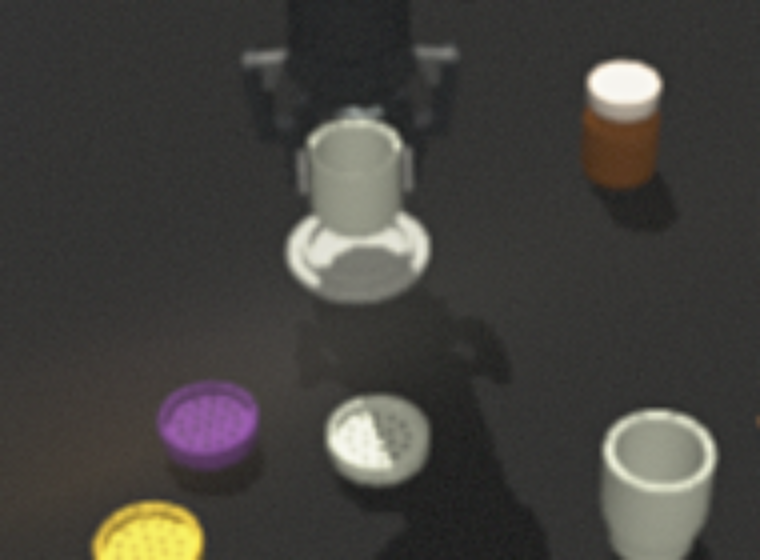

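The jar is held upright at (357,175), centred above the ring at (358,253). Lowering it.

Emit:
{"fn": "servo_tool", "kwargs": {
  "plan": [
    {"wx": 0,"wy": 0,"wz": 0,"dx": 0,"dy": 0,"dz": 0.2,"gripper": 1},
    {"wx": 0,"wy": 0,"wz": 0,"dx": 0,"dy": 0,"dz": 0.15,"gripper": 1},
    {"wx": 0,"wy": 0,"wz": 0,"dx": 0,"dy": 0,"dz": 0.1,"gripper": 1},
    {"wx": 0,"wy": 0,"wz": 0,"dx": 0,"dy": 0,"dz": 0.05,"gripper": 1},
    {"wx": 0,"wy": 0,"wz": 0,"dx": 0,"dy": 0,"dz": 0,"gripper": 1}
  ]
}}

```text
time_s: 3.88
tool_pos: [0.4569, 0.0888, 0.0997]
eef_rot: [-0.0, 0.707, 0.707, -0.0]
wrist_force: [0.4, 0.5, -1.1]
grip_width: 0.7
finger_force: 43.8
```

Emit:
{"fn": "servo_tool", "kwargs": {
  "plan": [
    {"wx": 0,"wy": 0,"wz": 0,"dx": 0,"dy": 0,"dz": 0.03,"gripper": 1},
    {"wx": 0,"wy": 0,"wz": 0,"dx": 0,"dy": 0,"dz": 0,"gripper": 1},
    {"wx": 0,"wy": 0,"wz": 0,"dx": 0,"dy": 0,"dz": 0.02,"gripper": 1},
    {"wx": 0,"wy": 0,"wz": 0,"dx": 0,"dy": 0,"dz": 0,"gripper": 1}
  ]
}}

```text
time_s: 4.38
tool_pos: [0.4572, 0.0889, 0.0982]
eef_rot: [0.0, 0.707, 0.707, 0.0]
wrist_force: [-2.5, -0.2, 8.3]
grip_width: 0.703
finger_force: 44.6
```

Contact at the expected height. Release and rise.

Emit:
{"fn": "servo_tool", "kwargs": {
  "plan": [
    {"wx": 0,"wy": 0,"wz": 0,"dx": 0,"dy": 0,"dz": 0,"gripper": 0},
    {"wx": 0,"wy": 0,"wz": 0,"dx": 0,"dy": 0,"dz": 0,"gripper": -1},
    {"wx": 0,"wy": 0,"wz": 0,"dx": 0,"dy": 0,"dz": 0,"gripper": -1},
    {"wx": 0,"wy": 0,"wz": 0,"dx": 0,"dy": 0,"dz": -0.3,"gripper": -1},
    {"wx": 0,"wy": 0,"wz": 0,"dx": 0,"dy": 0,"dz": -1,"gripper": -1}
  ]
}}

```text
time_s: 5.0
tool_pos: [0.4545, 0.0882, 0.1728]
eef_rot: [-0.002, 0.707, 0.707, -0.004]
wrist_force: [0.2, -0.2, -0.2]
grip_width: 1.002
finger_force: 0.0
```

Emit:
{"fn": "servo_tool", "kwargs": {
  "plan": [
    {"wx": 0,"wy": 0,"wz": 0,"dx": 0,"dy": 0,"dz": -1,"gripper": -1},
    {"wx": 0,"wy": 0,"wz": 0,"dx": -1,"dy": 0,"dz": 0,"gripper": -1},
    {"wx": 0,"wy": 0,"wz": 0,"dx": -1,"dy": 0.1,"dz": 0,"gripper": -1},
    {"wx": 0,"wy": 0,"wz": 0,"dx": -1,"dy": 0.1,"dz": 0,"gripper": -1},
    {"wx": 0,"wy": 0,"wz": 0,"dx": 0,"dy": 0,"dz": 0,"gripper": -1}
  ]
}}

```text
time_s: 5.62
tool_pos: [0.4686, -0.0978, 0.235]
eef_rot: [0.001, 0.711, 0.703, -0.001]
wrist_force: [-0.2, 0.7, 0.3]
grip_width: 0.996
finger_force: 0.0
```

Run:
```python
from st import *
s=st()
B=np.array([.4583,.089])
for c in ['scene','side','wrist']:
  try: d=look(c,B,.055,.070,.02825)
  except Exception as e: print(c,'fail')
for c in ['scene','side','wrist']: d=look(c,[.469,-.099],.019,.03,.02825)
np.savez('w2.npz',**d);cv2.imwrite('pics/w2.png',d['frame'][:,:,::-1])
```

```text
t 5.62 tcp [ 0.4686 -0.0978  0.235 ] q [ 0.001  0.711  0.703 -0.001] w 0.996 F [-0.2  0.7  0.3] ff 0.0
scene [0.4582 0.0874] 158 [0.4586 0.0893] 0.0325
side [0.4566 0.0872] 138 [0.4557 0.0871] 0.0312
wrist fail
scene [ 0.469  -0.1006] 225 [ 0.4676 -0.1014] 0.0325
side [ 0.4679 -0.1003] 191 [ 0.4679 -0.1002] 0.0312
wrist [ 0.4686 -0.0978] 1239 [ 0.4686 -0.0982] 0.03
  return _methods._mean(a, axis=axis, dtype=dtype,
  ret = um.true_divide(
```

View pics/w2.png

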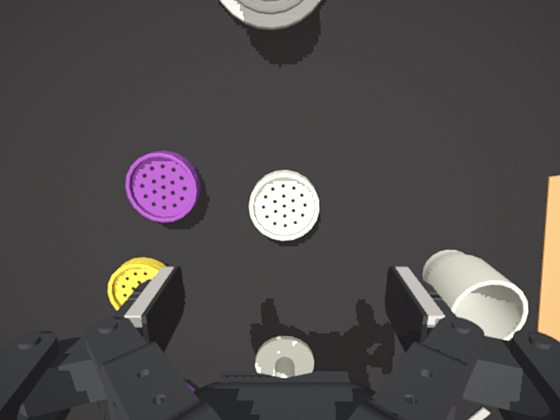

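Support at (284,205), directly ahead of the fingers. The purple look-alike (163,187) leaves about 15 mm clearance to the finger. Descending.

Emit:
{"fn": "servo_tool", "kwargs": {
  "plan": [
    {"wx": 0,"wy": 0,"wz": 0,"dx": -0.02,"dy": 0,"dz": 0.8,"gripper": -1},
    {"wx": 0,"wy": 0,"wz": 0,"dx": 0,"dy": 0,"dz": 0.8,"gripper": -1},
    {"wx": 0,"wy": 0,"wz": 0,"dx": 0,"dy": 0,"dz": 0.6,"gripper": -1},
    {"wx": 0,"wy": 0,"wz": 0,"dx": 0,"dy": 0,"dz": 0.3,"gripper": -1},
    {"wx": 0,"wy": 0,"wz": 0,"dx": 0,"dy": 0,"dz": 0,"gripper": -1}
  ]
}}

```text
time_s: 6.55
tool_pos: [0.4679, -0.0908, 0.0836]
eef_rot: [-0.002, 0.706, 0.708, -0.001]
wrist_force: [-0.2, -0.0, -0.0]
grip_width: 1.002
finger_force: 0.0
```

```bash
python3 -c "
from st import *
st()"
```

```text
t 6.55 tcp [ 0.4679 -0.0908  0.0836] q [-0.002  0.706  0.708 -0.001] w 1.002 F [-0.2 -0.  -0. ] ff 0.0
```

Emit:
{"fn": "servo_tool", "kwargs": {
  "plan": [
    {"wx": 0,"wy": 0,"wz": 0,"dx": -0.135,"dy": 0.01,"dz": 0.07,"gripper": -1},
    {"wx": 0,"wy": 0,"wz": 0,"dx": 0,"dy": 0,"dz": 0,"gripper": -1},
    {"wx": 0,"wy": 0,"wz": 0,"dx": 0,"dy": 0,"dz": 0,"gripper": -1}
  ]
}}

```text
time_s: 6.92
tool_pos: [0.4702, -0.1007, 0.0814]
eef_rot: [0.001, 0.707, 0.707, 0.0]
wrist_force: [-1.0, 0.0, -0.1]
grip_width: 0.996
finger_force: 0.0
```

Emit:
{"fn": "servo_tool", "kwargs": {
  "plan": [
    {"wx": 0,"wy": 0,"wz": 0,"dx": 0.025,"dy": -0.02,"dz": 0.03,"gripper": -1},
    {"wx": 0,"wy": 0,"wz": 0,"dx": 0,"dy": 0,"dz": 0,"gripper": 0},
    {"wx": 0,"wy": 0,"wz": 0,"dx": 0,"dy": 0,"dz": 0,"gripper": 1},
    {"wx": 0,"wy": 0,"wz": 0,"dx": 0,"dy": 0,"dz": 0,"gripper": 1},
    {"wx": 0,"wy": 0,"wz": 0,"dx": 0,"dy": 0,"dz": 0,"gripper": 1}
  ]
}}

```text
time_s: 7.55
tool_pos: [0.4685, -0.0988, 0.0794]
eef_rot: [-0.0, 0.707, 0.707, 0.0]
wrist_force: [-1.8, 1.5, 5.6]
grip_width: 0.685
finger_force: 42.4
```

Emit:
{"fn": "servo_tool", "kwargs": {
  "plan": [
    {"wx": 0,"wy": 0,"wz": 0,"dx": 0,"dy": 0,"dz": 0,"gripper": 1},
    {"wx": 0,"wy": 0,"wz": 0,"dx": 0,"dy": 0,"dz": 0,"gripper": 1}
  ]
}}

```text
time_s: 7.8
tool_pos: [0.4685, -0.0988, 0.0793]
eef_rot: [-0.0, 0.707, 0.707, 0.0]
wrist_force: [-1.2, 1.0, 6.4]
grip_width: 0.679
finger_force: 42.4
```

Emit:
{"fn": "servo_tool", "kwargs": {
  "plan": [
    {"wx": 0,"wy": 0,"wz": 0,"dx": 0,"dy": 0,"dz": -0.4,"gripper": 1},
    {"wx": 0,"wy": 0,"wz": 0,"dx": 0,"dy": 0,"dz": -1,"gripper": 1},
    {"wx": 0,"wy": 0,"wz": 0,"dx": 0.8,"dy": -0.05,"dz": -0.1,"gripper": 1},
    {"wx": 0,"wy": 0,"wz": 0,"dx": 0.9,"dy": -0.05,"dz": 0,"gripper": 1},
    {"wx": 0,"wy": 0,"wz": 0,"dx": 0.9,"dy": -0.05,"dz": 0,"gripper": 1}
  ]
}}

```text
time_s: 8.43
tool_pos: [0.4593, 0.0584, 0.169]
eef_rot: [0.0, 0.707, 0.707, 0.0]
wrist_force: [0.7, 0.1, 0.5]
grip_width: 0.681
finger_force: 43.4
```

Emit:
{"fn": "servo_tool", "kwargs": {
  "plan": [
    {"wx": 0,"wy": 0,"wz": 0,"dx": 0.53,"dy": -0.04,"dz": 0,"gripper": 1},
    {"wx": 0,"wy": 0,"wz": 0,"dx": 0,"dy": 0,"dz": 0,"gripper": 1},
    {"wx": 0,"wy": 0,"wz": 0,"dx": 0,"dy": 0,"dz": 0,"gripper": 1},
    {"wx": 0,"wy": 0,"wz": 0,"dx": 0,"dy": 0,"dz": 0,"gripper": 1}
  ]
}}

```text
time_s: 8.93
tool_pos: [0.4572, 0.087, 0.1687]
eef_rot: [0.0, 0.708, 0.706, -0.0]
wrist_force: [0.6, -0.6, -0.0]
grip_width: 0.68
finger_force: 43.3
```

Run:
```python
from st import *
s=st();g=s['tool_pos'][:2]
for c in ['scene','side']:
    d=look(c,g,.094,.116,.029,.04)
    look(c,g,.058,.068,.029,.04)
cv2.imwrite('pics/s2.png',cv2.resize(d['frame'][120:260,180:370,::-1],None,fx=4,fy=4))
```

```text
t 8.93 tcp [0.4572 0.087  0.1687] q [ 0.     0.708  0.706 -0.   ] w 0.68 F [ 0.6 -0.6 -0. ] ff 43.3
scene [0.4637 0.0923] 253 [0.4588 0.0823] 0.0359
scene [0.4576 0.088 ] 78 [0.4599 0.0884] 0.0315
side [0.4566 0.0853] 371 [0.4567 0.0823] 0.0388
side [0.4565 0.0879] 80 [0.4571 0.0868] 0.0303
```

View pics/s2.png

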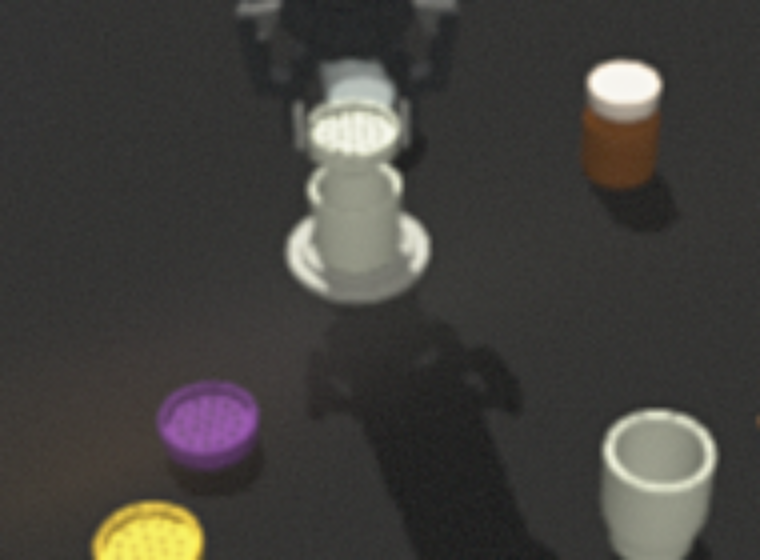

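Jar stands in the ring (358,225). The support is held level at (353,132) above the jar mouth (355,187). Lowering with a small y correction.

Emit:
{"fn": "servo_tool", "kwargs": {
  "plan": [
    {"wx": 0,"wy": 0,"wz": 0,"dx": 0.03,"dy": 0,"dz": 0.2,"gripper": 1},
    {"wx": 0,"wy": 0,"wz": 0,"dx": 0,"dy": 0,"dz": 0.15,"gripper": 1},
    {"wx": 0,"wy": 0,"wz": 0,"dx": 0,"dy": 0,"dz": 0.1,"gripper": 1},
    {"wx": 0,"wy": 0,"wz": 0,"dx": 0,"dy": 0,"dz": 0.06,"gripper": 1},
    {"wx": 0,"wy": 0,"wz": 0,"dx": 0,"dy": 0,"dz": 0,"gripper": 1}
  ]
}}

```text
time_s: 9.75
tool_pos: [0.4569, 0.0906, 0.138]
eef_rot: [-0.0, 0.707, 0.707, -0.0]
wrist_force: [0.7, 0.1, -0.9]
grip_width: 0.678
finger_force: 43.4
```

Emit:
{"fn": "servo_tool", "kwargs": {
  "plan": [
    {"wx": 0,"wy": 0,"wz": 0,"dx": 0,"dy": 0,"dz": 0.04,"gripper": 1},
    {"wx": 0,"wy": 0,"wz": 0,"dx": 0,"dy": 0,"dz": 0.02,"gripper": 1},
    {"wx": 0,"wy": 0,"wz": 0,"dx": 0,"dy": 0,"dz": 0,"gripper": 1},
    {"wx": 0,"wy": 0,"wz": 0,"dx": 0,"dy": 0,"dz": 0,"gripper": 1}
  ]
}}

```text
time_s: 10.25
tool_pos: [0.4571, 0.0906, 0.1348]
eef_rot: [0.0, 0.707, 0.707, 0.0]
wrist_force: [-0.1, 0.5, -0.8]
grip_width: 0.678
finger_force: 43.4
```

Emit:
{"fn": "servo_tool", "kwargs": {
  "plan": [
    {"wx": 0,"wy": 0,"wz": 0,"dx": -0.015,"dy": 0,"dz": 0.03,"gripper": 1},
    {"wx": 0,"wy": 0,"wz": 0,"dx": 0,"dy": 0,"dz": 0.03,"gripper": 1},
    {"wx": 0,"wy": 0,"wz": 0,"dx": 0,"dy": 0,"dz": 0,"gripper": 1},
    {"wx": 0,"wy": 0,"wz": 0,"dx": 0,"dy": 0,"dz": 0,"gripper": 1}
  ]
}}

```text
time_s: 10.75
tool_pos: [0.4572, 0.0896, 0.1323]
eef_rot: [0.0, 0.707, 0.707, 0.0]
wrist_force: [-2.6, -0.1, 9.8]
grip_width: 0.675
finger_force: 44.2
```

Emit:
{"fn": "servo_tool", "kwargs": {
  "plan": [
    {"wx": 0,"wy": 0,"wz": 0,"dx": 0,"dy": 0,"dz": 0,"gripper": 0},
    {"wx": 0,"wy": 0,"wz": 0,"dx": 0,"dy": 0,"dz": 0,"gripper": -1},
    {"wx": 0,"wy": 0,"wz": 0,"dx": 0,"dy": 0,"dz": 0,"gripper": -1},
    {"wx": 0,"wy": 0,"wz": 0,"dx": 0,"dy": 0,"dz": -0.3,"gripper": -1},
    {"wx": 0,"wy": 0,"wz": 0,"dx": 0,"dy": 0,"dz": -0.9,"gripper": -1}
  ]
}}

```text
time_s: 11.38
tool_pos: [0.4547, 0.0892, 0.201]
eef_rot: [-0.002, 0.707, 0.707, -0.003]
wrist_force: [1.4, 1.3, -0.3]
grip_width: 0.998
finger_force: 0.0
```

Emit:
{"fn": "servo_tool", "kwargs": {
  "plan": [
    {"wx": 0,"wy": 0,"wz": 0,"dx": -0.8,"dy": 0.5,"dz": -0.3,"gripper": -1},
    {"wx": 0,"wy": 0,"wz": 0,"dx": -0.8,"dy": 0.5,"dz": 0,"gripper": -1},
    {"wx": 0,"wy": 0,"wz": 0,"dx": -0.8,"dy": 0.5,"dz": 0,"gripper": -1},
    {"wx": 0,"wy": 0,"wz": 0,"dx": -0.8,"dy": 0.5,"dz": 0,"gripper": -1},
    {"wx": 0,"wy": 0,"wz": 0,"dx": -0.8,"dy": 0.5,"dz": 0,"gripper": -1}
  ]
}}

```text
time_s: 12.0
tool_pos: [0.6078, -0.1516, 0.2206]
eef_rot: [-0.0, 0.707, 0.707, 0.0]
wrist_force: [1.0, 1.3, 0.9]
grip_width: 1.001
finger_force: 0.0
```

Emit:
{"fn": "servo_tool", "kwargs": {
  "plan": [
    {"wx": 0,"wy": 0,"wz": 0,"dx": -0.31,"dy": 0.31,"dz": 0,"gripper": -1},
    {"wx": 0,"wy": 0,"wz": 0,"dx": 0,"dy": 0,"dz": 0,"gripper": -1},
    {"wx": 0,"wy": 0,"wz": 0,"dx": 0,"dy": 0,"dz": 0,"gripper": -1},
    {"wx": 0,"wy": 0,"wz": 0,"dx": 0,"dy": 0,"dz": 0,"gripper": -1}
  ]
}}

```text
time_s: 12.5
tool_pos: [0.6252, -0.1668, 0.2212]
eef_rot: [-0.001, 0.706, 0.708, 0.0]
wrist_force: [-0.0, -0.3, 0.5]
grip_width: 1.001
finger_force: 0.0
```

Run:
```python
from st import *
s=st()
for c in ['scene','side']:
  d=look(c,[.458,.088],.070,.082,.02825)
for c in ['scene','side','wrist']: d=look(c,[.626,-.170],.07,.082,.02825)
```

```text
t 12.5 tcp [ 0.6252 -0.1668  0.2212] q [-0.001  0.706  0.708  0.   ] w 1.001 F [-0.  -0.3  0.5] ff 0.0
scene [0.4587 0.0877] 303 [0.4568 0.0876] 0.0318
side [0.4573 0.0873] 254 [0.4569 0.0884] 0.0319
scene [ 0.6268 -0.1702] 163 [ 0.6268 -0.1701] 0.0306
side [ 0.6253 -0.1703] 167 [ 0.6249 -0.1692] 0.0328
wrist [ 0.626  -0.1682] 1603 [ 0.6259 -0.1688] 0.0302
```

Emit:
{"fn": "servo_tool", "kwargs": {
  "plan": [
    {"wx": 0,"wy": 0,"wz": 0,"dx": -0.03,"dy": 0.015,"dz": 0.8,"gripper": -1},
    {"wx": 0,"wy": 0,"wz": 0,"dx": 0,"dy": 0,"dz": 0.7,"gripper": -1},
    {"wx": 0,"wy": 0,"wz": 0,"dx": 0,"dy": 0,"dz": 0.5,"gripper": -1},
    {"wx": 0,"wy": 0,"wz": 0,"dx": 0,"dy": 0,"dz": 0,"gripper": -1},
    {"wx": 0,"wy": 0,"wz": 0,"dx": 0,"dy": 0,"dz": 0,"gripper": -1}
  ]
}}

```text
time_s: 13.38
tool_pos: [0.6275, -0.1709, 0.1027]
eef_rot: [0.001, 0.707, 0.707, 0.001]
wrist_force: [0.1, 0.4, 1.2]
grip_width: 1.002
finger_force: 0.0
```

Emit:
{"fn": "servo_tool", "kwargs": {
  "plan": [
    {"wx": 0,"wy": 0,"wz": 0,"dx": 0.025,"dy": -0.02,"dz": 0.04,"gripper": -1},
    {"wx": 0,"wy": 0,"wz": 0,"dx": 0,"dy": 0,"dz": 0,"gripper": 0},
    {"wx": 0,"wy": 0,"wz": 0,"dx": 0,"dy": 0,"dz": 0,"gripper": 1},
    {"wx": 0,"wy": 0,"wz": 0,"dx": 0,"dy": 0,"dz": 0,"gripper": 1},
    {"wx": 0,"wy": 0,"wz": 0,"dx": 0,"dy": 0,"dz": 0,"gripper": 1}
  ]
}}

```text
time_s: 14.0
tool_pos: [0.626, -0.1693, 0.1]
eef_rot: [0.001, 0.707, 0.707, 0.001]
wrist_force: [-1.0, -0.0, 5.9]
grip_width: 0.701
finger_force: 43.6
```

Emit:
{"fn": "servo_tool", "kwargs": {
  "plan": [
    {"wx": 0,"wy": 0,"wz": 0,"dx": 0,"dy": 0,"dz": 0,"gripper": 1},
    {"wx": 0,"wy": 0,"wz": 0,"dx": 0,"dy": 0,"dz": 0,"gripper": 1}
  ]
}}

```text
time_s: 14.25
tool_pos: [0.626, -0.1692, 0.1]
eef_rot: [0.001, 0.707, 0.707, 0.001]
wrist_force: [0.0, -0.0, 6.2]
grip_width: 0.701
finger_force: 43.6
```

Emit:
{"fn": "servo_tool", "kwargs": {
  "plan": [
    {"wx": 0,"wy": 0,"wz": 0,"dx": 0,"dy": 0,"dz": -0.4,"gripper": 1},
    {"wx": 0,"wy": 0,"wz": 0,"dx": 0,"dy": 0,"dz": -1,"gripper": 1},
    {"wx": 0,"wy": 0,"wz": 0,"dx": 0.6,"dy": -0.4,"dz": -0.3,"gripper": 1},
    {"wx": 0,"wy": 0,"wz": 0,"dx": 0.8,"dy": -0.5,"dz": 0,"gripper": 1},
    {"wx": 0,"wy": 0,"wz": 0,"dx": 0.8,"dy": -0.5,"dz": 0,"gripper": 1}
  ]
}}

```text
time_s: 14.88
tool_pos: [0.5402, -0.0359, 0.2005]
eef_rot: [-0.0, 0.707, 0.707, 0.0]
wrist_force: [-0.1, 0.3, -0.7]
grip_width: 0.701
finger_force: 43.5
```

Emit:
{"fn": "servo_tool", "kwargs": {
  "plan": [
    {"wx": 0,"wy": 0,"wz": 0,"dx": 0.8,"dy": -0.5,"dz": 0,"gripper": 1},
    {"wx": 0,"wy": 0,"wz": 0,"dx": 0.8,"dy": -0.5,"dz": 0,"gripper": 1},
    {"wx": 0,"wy": 0,"wz": 0,"dx": 0.5,"dy": -0.41,"dz": 0,"gripper": 1},
    {"wx": 0,"wy": 0,"wz": 0,"dx": 0,"dy": 0,"dz": 0,"gripper": 1},
    {"wx": 0,"wy": 0,"wz": 0,"dx": 0,"dy": 0,"dz": 0,"gripper": 1}
  ]
}}

```text
time_s: 15.5
tool_pos: [0.457, 0.0881, 0.2006]
eef_rot: [0.0, 0.707, 0.707, -0.0]
wrist_force: [0.1, -0.9, -0.7]
grip_width: 0.701
finger_force: 43.5
```

Emit:
{"fn": "servo_tool", "kwargs": {
  "plan": [
    {"wx": 0,"wy": 0,"wz": 0,"dx": 0,"dy": 0,"dz": 0,"gripper": 1},
    {"wx": 0,"wy": 0,"wz": 0,"dx": 0,"dy": 0,"dz": 0,"gripper": 1},
    {"wx": 0,"wy": 0,"wz": 0,"dx": 0,"dy": 0,"dz": 0,"gripper": 1}
  ]
}}

```text
time_s: 15.88
tool_pos: [0.457, 0.0882, 0.2006]
eef_rot: [0.0, 0.708, 0.707, -0.0]
wrist_force: [-0.0, 0.0, -0.3]
grip_width: 0.697
finger_force: 43.5
```

Run:
```python
from st import *
s=st()
d=get_image('scene');a=cv2.resize(d['frame'][110:240,240:370,::-1],None,fx=3,fy=3)
d=get_image('side');b=cv2.resize(d['frame'][90:220,205:335,::-1],None,fx=3,fy=3)
cv2.imwrite('pics/s3.png',np.hstack([a,b]))
```

```text
t 15.88 tcp [0.457  0.0882 0.2006] q [ 0.     0.708  0.707 -0.   ] w 0.697 F [-0.   0.  -0.3] ff 43.5
```

View pics/s3.png

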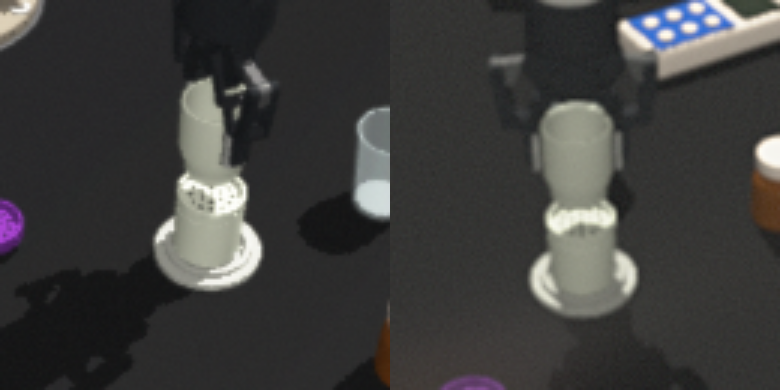

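Left view: funnel held at (210,130) over the support rim (212,190). Right view: (577,150) over (581,215). It looks aligned and upright, with support, jar and base seated. Lowering.

Emit:
{"fn": "servo_tool", "kwargs": {
  "plan": [
    {"wx": 0,"wy": 0,"wz": 0,"dx": 0.01,"dy": 0,"dz": 0.15,"gripper": 1},
    {"wx": 0,"wy": 0,"wz": 0,"dx": 0,"dy": 0,"dz": 0.12,"gripper": 1},
    {"wx": 0,"wy": 0,"wz": 0,"dx": 0,"dy": 0,"dz": 0.08,"gripper": 1},
    {"wx": 0,"wy": 0,"wz": 0,"dx": 0,"dy": 0,"dz": 0.06,"gripper": 1},
    {"wx": 0,"wy": 0,"wz": 0,"dx": 0,"dy": 0,"dz": 0,"gripper": 1}
  ]
}}

```text
time_s: 16.6
tool_pos: [0.4565, 0.0894, 0.1758]
eef_rot: [-0.0, 0.707, 0.707, -0.0]
wrist_force: [0.2, -0.4, -0.2]
grip_width: 0.697
finger_force: 43.5
```

Emit:
{"fn": "servo_tool", "kwargs": {
  "plan": [
    {"wx": 0,"wy": 0,"wz": 0,"dx": 0,"dy": 0,"dz": 0.02,"gripper": 1},
    {"wx": 0,"wy": 0,"wz": 0,"dx": 0,"dy": 0,"dz": 0.02,"gripper": 1},
    {"wx": 0,"wy": 0,"wz": 0,"dx": 0,"dy": 0,"dz": 0,"gripper": 1},
    {"wx": 0,"wy": 0,"wz": 0,"dx": 0,"dy": 0,"dz": 0,"gripper": 1}
  ]
}}

```text
time_s: 17.1
tool_pos: [0.4567, 0.0894, 0.1738]
eef_rot: [0.0, 0.707, 0.707, 0.0]
wrist_force: [0.5, 0.2, -0.1]
grip_width: 0.701
finger_force: 43.5
```

Emit:
{"fn": "servo_tool", "kwargs": {
  "plan": [
    {"wx": 0,"wy": 0,"wz": 0,"dx": 0,"dy": 0,"dz": 0.03,"gripper": 1},
    {"wx": 0,"wy": 0,"wz": 0,"dx": 0,"dy": 0,"dz": 0.02,"gripper": 1},
    {"wx": 0,"wy": 0,"wz": 0,"dx": 0,"dy": 0,"dz": 0,"gripper": 1},
    {"wx": 0,"wy": 0,"wz": 0,"dx": 0,"dy": 0,"dz": 0,"gripper": 1}
  ]
}}

```text
time_s: 17.6
tool_pos: [0.4567, 0.0894, 0.1709]
eef_rot: [0.0, 0.707, 0.707, -0.0]
wrist_force: [-0.1, -0.3, 1.5]
grip_width: 0.702
finger_force: 43.6
```

Emit:
{"fn": "servo_tool", "kwargs": {
  "plan": [
    {"wx": 0,"wy": 0,"wz": 0,"dx": 0,"dy": 0,"dz": 0.02,"gripper": 1},
    {"wx": 0,"wy": 0,"wz": 0,"dx": 0,"dy": 0,"dz": 0,"gripper": 1},
    {"wx": 0,"wy": 0,"wz": 0,"dx": 0,"dy": 0,"dz": 0,"gripper": 1}
  ]
}}

```text
time_s: 17.98
tool_pos: [0.4567, 0.0894, 0.1708]
eef_rot: [0.0, 0.707, 0.707, 0.0]
wrist_force: [-3.3, -0.4, 10.1]
grip_width: 0.704
finger_force: 44.3
```

Emit:
{"fn": "servo_tool", "kwargs": {
  "plan": [
    {"wx": 0,"wy": 0,"wz": 0,"dx": 0,"dy": 0,"dz": 0,"gripper": 0},
    {"wx": 0,"wy": 0,"wz": 0,"dx": 0,"dy": 0,"dz": 0,"gripper": -1},
    {"wx": 0,"wy": 0,"wz": 0,"dx": 0,"dy": 0,"dz": 0,"gripper": -1},
    {"wx": 0,"wy": 0,"wz": 0,"dx": 0,"dy": 0,"dz": -0.3,"gripper": -1},
    {"wx": 0,"wy": 0,"wz": 0,"dx": 0,"dy": 0,"dz": -1,"gripper": -1}
  ]
}}

```text
time_s: 18.6
tool_pos: [0.4543, 0.089, 0.2449]
eef_rot: [-0.002, 0.707, 0.707, -0.004]
wrist_force: [1.7, 0.2, 0.5]
grip_width: 1.001
finger_force: 0.0
```

Emit:
{"fn": "servo_tool", "kwargs": {
  "plan": [
    {"wx": 0,"wy": 0,"wz": 0,"dx": -0.9,"dy": 0.05,"dz": -0.3,"gripper": -1},
    {"wx": 0,"wy": 0,"wz": 0,"dx": -1,"dy": 0.05,"dz": 0,"gripper": -1},
    {"wx": 0,"wy": 0,"wz": 0,"dx": -1,"dy": 0.05,"dz": 0,"gripper": -1},
    {"wx": 0,"wy": 0,"wz": 0,"dx": -1,"dy": 0.05,"dz": 0,"gripper": -1},
    {"wx": 0,"wy": 0,"wz": 0,"dx": -1,"dy": 0,"dz": 0,"gripper": -1}
  ]
}}

```text
time_s: 19.23
tool_pos: [0.4688, -0.2063, 0.2653]
eef_rot: [0.0, 0.707, 0.707, 0.0]
wrist_force: [1.9, -0.0, 0.7]
grip_width: 1.002
finger_force: 0.0
```

Emit:
{"fn": "servo_tool", "kwargs": {
  "plan": [
    {"wx": 0,"wy": 0,"wz": 0,"dx": -0.7,"dy": 0,"dz": 0.5,"gripper": 0},
    {"wx": 0,"wy": 0,"wz": 0,"dx": 0,"dy": 0,"dz": 0.5,"gripper": 0},
    {"wx": 0,"wy": 0,"wz": 0,"dx": 0,"dy": 0,"dz": 0,"gripper": 0},
    {"wx": 0,"wy": 0,"wz": 0,"dx": 0,"dy": 0,"dz": 0,"gripper": 0}
  ]
}}

```text
time_s: 19.73
tool_pos: [0.4695, -0.246, 0.2063]
eef_rot: [0.0, 0.707, 0.708, 0.0]
wrist_force: [-0.1, 0.5, 0.8]
grip_width: 0.498
finger_force: 0.0
```

Run:
```python
from st import *
s=st()
for c in ['scene','side']: look(c,[.458,.088],.14,.153,.02825)
for c in ['scene','side','wrist']:
  d=look(c,[.4695,-.268],.009,.017,.025)
  try: look(c,[.4695,-.268],.036,.045,.007,.02)
  except Exception: print('-')
cv2.imwrite('pics/w4.png',d['frame'][:,:,::-1])
```

```text
t 19.73 tcp [ 0.4695 -0.246   0.2063] q [0.    0.707 0.708 0.   ] w 0.498 F [-0.1  0.5  0.8] ff 0.0
scene [0.4576 0.0876] 154 [0.4581 0.088 ] 0.0317
  return _methods._mean(a, axis=axis, dtype=dtype,
  ret = um.true_divide(
Traceback (most recent call last):
  File "st.py", line 7, in look
    c,n,m=fit(P,zlo,zhi,R);print(cam,c.round(4),n,np.round(m[0],4),round(m[1],4));return d
          ~~~^^^^^^^^^^^^^
  File "h.py", line 13, in fit
    r=least_squares(lambda c:np.hypot(*(Q-c).T)-R,c0,loss='soft_l1',f_scale=.002)
ValueError: Initial guess is outside of provided bounds
```

Emit:
{"fn": "servo_tool", "kwargs": {
  "plan": [
    {"wx": 0,"wy": 0,"wz": 0,"dx": -0.35,"dy": 0,"dz": 0.5,"gripper": 0},
    {"wx": 0,"wy": 0,"wz": 0,"dx": 0,"dy": 0,"dz": 0,"gripper": 0},
    {"wx": 0,"wy": 0,"wz": 0,"dx": 0,"dy": 0,"dz": 0,"gripper": 0},
    {"wx": 0,"wy": 0,"wz": 0,"dx": 0,"dy": 0,"dz": 0,"gripper": 0}
  ]
}}

```text
time_s: 20.32
tool_pos: [0.4698, -0.2669, 0.1768]
eef_rot: [0.001, 0.707, 0.708, 0.001]
wrist_force: [-0.3, -0.2, 1.2]
grip_width: 0.501
finger_force: 0.0
```

```bash
python3 - 2>/dev/null <<'E'
from st import *
s=st()
for c in ['scene','side','wrist']:
  for a in [([.4695,-.268],.009,.017,.025),([.4695,-.268],.036,.045,.007,.02)]:
    try: d=look(c,*a)
    except Exception: print(c,'-')
cv2.imwrite('pics/w4.png',d['frame'][:,:,::-1])
E
```

```text
t 20.32 tcp [ 0.4698 -0.2669  0.1768] q [0.001 0.707 0.708 0.001] w 0.501 F [-0.3 -0.2  1.2] ff 0.0
scene [ 0.4682 -0.2691] 301 [ 0.4696 -0.269 ] 0.0312
scene [ 0.4702 -0.2697] 48 [ 0.4695 -0.2702] 0.0106
side [ 0.4691 -0.2663] 396 [ 0.4707 -0.2696] 0.0314
side [ 0.47   -0.2701] 59 [ 0.4699 -0.2696] 0.0102
wrist [ 0.4696 -0.2698] 4350 [ 0.4693 -0.2683] 0.0303
wrist [ 0.4695 -0.2674] 718 [ 0.4694 -0.2681] 0.0101
```

View pics/w4.png

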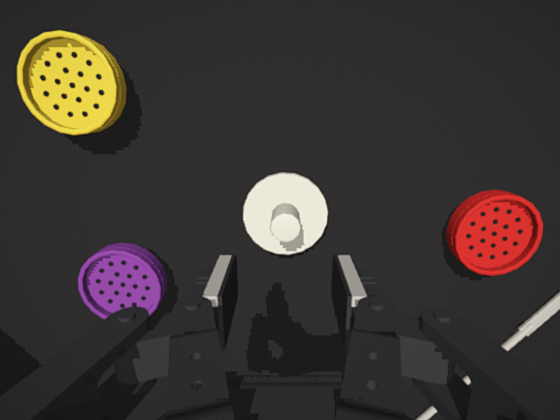

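Lid at (285,212), knob between the open fingers. Purple (122,282) and red (495,232) are clear of them. Descending to the knob.

Emit:
{"fn": "servo_tool", "kwargs": {
  "plan": [
    {"wx": 0,"wy": 0,"wz": 0,"dx": -0.02,"dy": 0,"dz": 0.6,"gripper": 0},
    {"wx": 0,"wy": 0,"wz": 0,"dx": 0,"dy": 0,"dz": 0.5,"gripper": 0},
    {"wx": 0,"wy": 0,"wz": 0,"dx": 0,"dy": 0,"dz": 0.3,"gripper": 0},
    {"wx": 0,"wy": 0,"wz": 0,"dx": 0,"dy": 0,"dz": 0,"gripper": 0},
    {"wx": 0,"wy": 0,"wz": 0,"dx": 0,"dy": 0,"dz": 0,"gripper": 0}
  ]
}}

```text
time_s: 21.25
tool_pos: [0.4693, -0.2691, 0.0923]
eef_rot: [0.001, 0.707, 0.707, 0.0]
wrist_force: [-0.2, -0.0, -0.5]
grip_width: 0.502
finger_force: 0.0
```

Emit:
{"fn": "servo_tool", "kwargs": {
  "plan": [
    {"wx": 0,"wy": 0,"wz": 0,"dx": 0.01,"dy": 0,"dz": 0.06,"gripper": 0},
    {"wx": 0,"wy": 0,"wz": 0,"dx": 0,"dy": 0,"dz": 0,"gripper": 0.5},
    {"wx": 0,"wy": 0,"wz": 0,"dx": 0,"dy": 0,"dz": 0,"gripper": 1},
    {"wx": 0,"wy": 0,"wz": 0,"dx": 0,"dy": 0,"dz": 0,"gripper": 1},
    {"wx": 0,"wy": 0,"wz": 0,"dx": 0,"dy": 0,"dz": 0,"gripper": 1}
  ]
}}

```text
time_s: 21.88
tool_pos: [0.4691, -0.2684, 0.0884]
eef_rot: [0.0, 0.707, 0.707, 0.0]
wrist_force: [-0.1, 0.8, 3.5]
grip_width: 0.221
finger_force: 39.2
```

Emit:
{"fn": "servo_tool", "kwargs": {
  "plan": [
    {"wx": 0,"wy": 0,"wz": 0,"dx": 0,"dy": 0,"dz": 0,"gripper": 1},
    {"wx": 0,"wy": 0,"wz": 0,"dx": 0,"dy": 0,"dz": 0,"gripper": 1}
  ]
}}

```text
time_s: 22.12
tool_pos: [0.4691, -0.2684, 0.0884]
eef_rot: [0.0, 0.707, 0.707, 0.0]
wrist_force: [-0.2, -0.1, 4.4]
grip_width: 0.218
finger_force: 39.3
```

Emit:
{"fn": "servo_tool", "kwargs": {
  "plan": [
    {"wx": 0,"wy": 0,"wz": 0,"dx": 0,"dy": 0,"dz": -0.4,"gripper": 1},
    {"wx": 0,"wy": 0,"wz": 0,"dx": 0,"dy": 0,"dz": -0.8,"gripper": 1},
    {"wx": 0,"wy": 0,"wz": 0,"dx": 0,"dy": 0,"dz": -0.8,"gripper": 1},
    {"wx": 0,"wy": 0,"wz": 0,"dx": 0.3,"dy": 0,"dz": -0.7,"gripper": 1},
    {"wx": 0,"wy": 0,"wz": 0,"dx": 0.7,"dy": -0.05,"dz": -0.1,"gripper": 1}
  ]
}}

```text
time_s: 22.75
tool_pos: [0.4668, -0.2107, 0.259]
eef_rot: [0.004, 0.709, 0.705, 0.001]
wrist_force: [0.9, 1.6, -0.8]
grip_width: 0.22
finger_force: 39.1
```

Emit:
{"fn": "servo_tool", "kwargs": {
  "plan": [
    {"wx": 0,"wy": 0,"wz": 0,"dx": 0.7,"dy": -0.05,"dz": 0,"gripper": 1},
    {"wx": 0,"wy": 0,"wz": 0,"dx": 0.7,"dy": -0.05,"dz": 0,"gripper": 1},
    {"wx": 0,"wy": 0,"wz": 0,"dx": 0.7,"dy": -0.05,"dz": 0,"gripper": 1},
    {"wx": 0,"wy": 0,"wz": 0,"dx": 0.7,"dy": 0,"dz": 0,"gripper": 1},
    {"wx": 0,"wy": 0,"wz": 0,"dx": 0,"dy": 0,"dz": 0,"gripper": 1}
  ]
}}

```text
time_s: 23.38
tool_pos: [0.4562, -0.0357, 0.2551]
eef_rot: [-0.001, 0.704, 0.71, 0.0]
wrist_force: [0.2, 0.6, -0.4]
grip_width: 0.215
finger_force: 39.1
```

Emit:
{"fn": "servo_tool", "kwargs": {
  "plan": [
    {"wx": 0,"wy": 0,"wz": 0,"dx": 0.6,"dy": 0,"dz": 0,"gripper": 1},
    {"wx": 0,"wy": 0,"wz": 0,"dx": 0.7,"dy": 0,"dz": 0,"gripper": 1},
    {"wx": 0,"wy": 0,"wz": 0,"dx": 0.5,"dy": 0,"dz": 0,"gripper": 1},
    {"wx": 0,"wy": 0,"wz": 0,"dx": 0.27,"dy": 0.01,"dz": 0,"gripper": 1},
    {"wx": 0,"wy": 0,"wz": 0,"dx": 0,"dy": 0,"dz": 0,"gripper": 1}
  ]
}}

```text
time_s: 24.0
tool_pos: [0.4573, 0.0841, 0.2555]
eef_rot: [0.0, 0.707, 0.708, -0.0]
wrist_force: [0.3, -0.5, -0.8]
grip_width: 0.216
finger_force: 39.1
```

Emit:
{"fn": "servo_tool", "kwargs": {
  "plan": [
    {"wx": 0,"wy": 0,"wz": 0,"dx": 0,"dy": 0,"dz": 0,"gripper": 1},
    {"wx": 0,"wy": 0,"wz": 0,"dx": 0,"dy": 0,"dz": 0,"gripper": 1},
    {"wx": 0,"wy": 0,"wz": 0,"dx": 0,"dy": 0,"dz": 0,"gripper": 1}
  ]
}}

```text
time_s: 24.38
tool_pos: [0.4574, 0.0831, 0.2559]
eef_rot: [0.0, 0.708, 0.707, -0.0]
wrist_force: [-0.1, 0.1, -1.0]
grip_width: 0.216
finger_force: 39.1
```

```bash
python3 - 2>/dev/null <<'E'
from st import *
s=st()
for c in ['scene','side']:
  for a in [([.458,.088],.172,.184,.025,.04),([.458,.088],.14,.15,.02825)]:
    try: d=look(c,*a)
    except Exception: print(c,'-')
b=d['frame'][60:210,205:335,::-1]
a=get_image('scene')['frame'][85:235,240:370,::-1]
cv2.imwrite('pics/s5.png',cv2.resize(np.hstack([a,b]),None,fx=3,fy=3))
E
```

```text
t 24.38 tcp [0.4574 0.0831 0.2559] q [ 0.     0.708  0.707 -0.   ] w 0.216 F [-0.1  0.1 -1. ] ff 39.1
scene [0.4573 0.0829] 218 [0.4583 0.0828] 0.0324
scene [0.4578 0.0879] 93 [0.4587 0.0874] 0.0301
side [0.457  0.0834] 196 [0.4575 0.0799] 0.0306
side [0.4566 0.0876] 86 [0.4571 0.0859] 0.0301
```

View pics/s5.png

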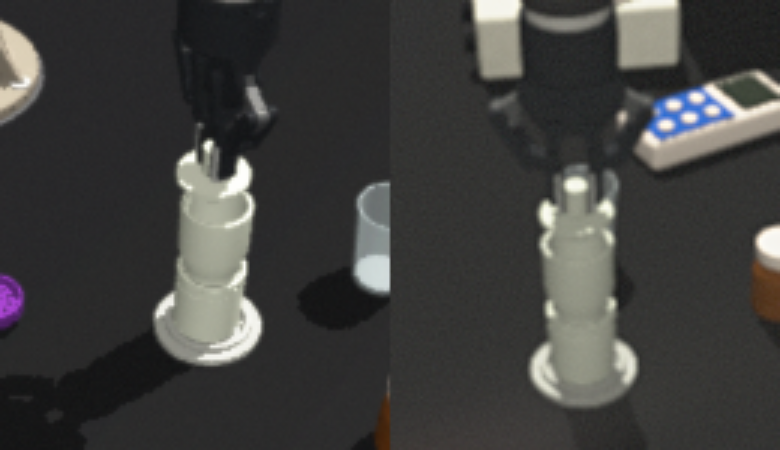

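Funnel sits in the support (left 212,265; right 578,275). The lid (left 213,172) is level but about 5 mm short in y, so I shift it and then lower.

Emit:
{"fn": "servo_tool", "kwargs": {
  "plan": [
    {"wx": 0,"wy": 0,"wz": 0,"dx": 0.09,"dy": 0,"dz": 0,"gripper": 1},
    {"wx": 0,"wy": 0,"wz": 0,"dx": 0,"dy": 0,"dz": 0.1,"gripper": 1},
    {"wx": 0,"wy": 0,"wz": 0,"dx": 0,"dy": 0,"dz": 0,"gripper": 1},
    {"wx": 0,"wy": 0,"wz": 0,"dx": 0,"dy": 0,"dz": 0,"gripper": 1}
  ]
}}

```text
time_s: 25.12
tool_pos: [0.4572, 0.0893, 0.2497]
eef_rot: [-0.0, 0.707, 0.707, -0.0]
wrist_force: [-1.2, 1.0, -0.7]
grip_width: 0.214
finger_force: 39.1
```

Emit:
{"fn": "servo_tool", "kwargs": {
  "plan": [
    {"wx": 0,"wy": 0,"wz": 0,"dx": 0,"dy": 0,"dz": 0.12,"gripper": 1},
    {"wx": 0,"wy": 0,"wz": 0,"dx": 0,"dy": 0,"dz": 0.1,"gripper": 1},
    {"wx": 0,"wy": 0,"wz": 0,"dx": 0,"dy": 0,"dz": 0.06,"gripper": 1},
    {"wx": 0,"wy": 0,"wz": 0,"dx": 0,"dy": 0,"dz": 0.04,"gripper": 1},
    {"wx": 0,"wy": 0,"wz": 0,"dx": 0,"dy": 0,"dz": 0,"gripper": 1}
  ]
}}

```text
time_s: 25.75
tool_pos: [0.4572, 0.0894, 0.2305]
eef_rot: [-0.0, 0.707, 0.707, -0.0]
wrist_force: [0.9, -0.5, -0.2]
grip_width: 0.216
finger_force: 39.1
```

Emit:
{"fn": "servo_tool", "kwargs": {
  "plan": [
    {"wx": 0,"wy": 0,"wz": 0,"dx": 0,"dy": 0,"dz": 0.02,"gripper": 1},
    {"wx": 0,"wy": 0,"wz": 0,"dx": 0,"dy": 0,"dz": 0,"gripper": 1},
    {"wx": 0,"wy": 0,"wz": 0,"dx": 0,"dy": 0,"dz": 0,"gripper": 1}
  ]
}}

```text
time_s: 26.12
tool_pos: [0.4574, 0.0894, 0.2296]
eef_rot: [0.0, 0.707, 0.707, 0.0]
wrist_force: [-0.2, -1.0, -1.3]
grip_width: 0.22
finger_force: 39.1
```

Emit:
{"fn": "servo_tool", "kwargs": {
  "plan": [
    {"wx": 0,"wy": 0,"wz": 0,"dx": 0,"dy": 0,"dz": 0.03,"gripper": 1},
    {"wx": 0,"wy": 0,"wz": 0,"dx": 0,"dy": 0,"dz": 0.03,"gripper": 1},
    {"wx": 0,"wy": 0,"wz": 0,"dx": 0,"dy": 0,"dz": 0,"gripper": 1},
    {"wx": 0,"wy": 0,"wz": 0,"dx": 0,"dy": 0,"dz": 0,"gripper": 1}
  ]
}}

```text
time_s: 26.62
tool_pos: [0.4575, 0.0894, 0.2264]
eef_rot: [0.0, 0.707, 0.707, 0.0]
wrist_force: [-1.0, -0.7, 4.8]
grip_width: 0.217
finger_force: 39.4
```

Emit:
{"fn": "servo_tool", "kwargs": {
  "plan": [
    {"wx": 0,"wy": 0,"wz": 0,"dx": 0,"dy": 0,"dz": 0.01,"gripper": 1},
    {"wx": 0,"wy": 0,"wz": 0,"dx": 0,"dy": 0,"dz": 0,"gripper": 0.2},
    {"wx": 0,"wy": 0,"wz": 0,"dx": 0,"dy": 0,"dz": 0,"gripper": 0},
    {"wx": 0,"wy": 0,"wz": 0,"dx": 0,"dy": 0,"dz": 0,"gripper": 0},
    {"wx": 0,"wy": 0,"wz": 0,"dx": 0,"dy": 0,"dz": -0.2,"gripper": 0}
  ]
}}

```text
time_s: 27.25
tool_pos: [0.4565, 0.0892, 0.2367]
eef_rot: [-0.001, 0.707, 0.707, -0.001]
wrist_force: [0.5, 0.5, -0.3]
grip_width: 0.494
finger_force: 0.0
```

Emit:
{"fn": "servo_tool", "kwargs": {
  "plan": [
    {"wx": 0,"wy": 0,"wz": 0,"dx": 0,"dy": 0,"dz": -0.6,"gripper": 0},
    {"wx": 0,"wy": 0,"wz": 0,"dx": 0,"dy": 0,"dz": -0.8,"gripper": 0},
    {"wx": 0,"wy": 0,"wz": 0,"dx": -0.6,"dy": 0,"dz": 0,"gripper": 0},
    {"wx": 0,"wy": 0,"wz": 0,"dx": -0.8,"dy": 0,"dz": 0,"gripper": 0},
    {"wx": 0,"wy": 0,"wz": 0,"dx": -0.8,"dy": 0,"dz": 0,"gripper": 0}
  ]
}}

```text
time_s: 27.88
tool_pos: [0.4575, -0.0438, 0.3225]
eef_rot: [0.001, 0.707, 0.707, 0.001]
wrist_force: [0.9, -0.1, -0.1]
grip_width: 0.501
finger_force: 0.0
```

Emit:
{"fn": "servo_tool", "kwargs": {
  "plan": [
    {"wx": 0,"wy": 0,"wz": 0,"dx": 0,"dy": 0,"dz": 0,"gripper": 0},
    {"wx": 0,"wy": 0,"wz": 0,"dx": 0,"dy": 0,"dz": 0,"gripper": 0},
    {"wx": 0,"wy": 0,"wz": 0,"dx": 0,"dy": 0,"dz": 0,"gripper": 0}
  ]
}}

```text
time_s: 28.25
tool_pos: [0.4575, -0.0409, 0.3215]
eef_rot: [-0.0, 0.706, 0.708, 0.0]
wrist_force: [-0.3, 0.5, -0.4]
grip_width: 0.497
finger_force: 0.0
```

```bash
python3 - 2>/dev/null <<'E'
from st import *
s=st();fr=[]
for c in ['scene','side']:
  d=get_image(c);P=cloud(d).reshape(-1,3);P=P[np.hypot(P[:,0]-.458,P[:,1]-.088)<.05];P=P[P[:,2]<.2]
  for lo,hi,n in [(.172,.19,'knob'),(.144,.158,'disc')]:
    Q=P[(P[:,2]>lo)&(P[:,2]<hi)];print(c,n,len(Q),np.median(Q,0).round(4),cv2.minEnclosingCircle(Q[:,:2].astype(np.float32)))
  fr.append(d['frame'][80:230,240:370,::-1] if c=='scene' else d['frame'][60:210,205:335,::-1])
  for k,g,h,R in [('beaker',[.461,.2687],.085,.034),('spec',[.6457,.1785],.075,.02)]: look(c,g,h-.005,h+.006,R,.06)
cv2.imwrite('pics/s6.png',cv2.resize(np.hstack(fr),None,fx=3,fy=3))
E
```

```text
t 28.25 tcp [ 0.4575 -0.0409  0.3215] q [-0.     0.706  0.708  0.   ] w 0.497 F [-0.3  0.5 -0.4] ff 0.0
scene knob 50 [0.4605 0.0865 0.1773] ((0.4574383497238159, 0.08653877675533295), 0.010947727598249912)
scene disc 289 [0.4654 0.0818 0.1514] ((0.4576125144958496, 0.08689536154270172), 0.031938113272190094)
scene [0.4615 0.2687] 128 [0.4612 0.2691] 0.0363
scene [0.6466 0.1787] 258 [0.6456 0.1795] 0.0249
side knob 39 [0.4568 0.0851 0.1774] ((0.45661213994026184, 0.08796076476573944), 0.010104585438966751)
side disc 250 [0.4557 0.0791 0.1508] ((0.45655372738838196, 0.08732123672962189), 0.03221360594034195)
side [0.4625 0.2691] 69 [0.458  0.2697] 0.0354
side [0.6443 0.179 ] 155 [0.6426 0.1818] 0.0267
```

View pics/s6.png

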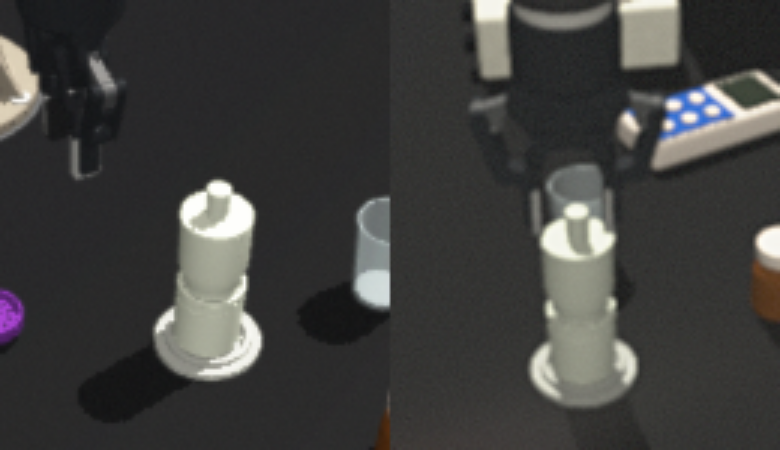

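The stack is upright: lid disc flat on the funnel (left 217,215; right 578,240). The disc top measures 0.151 m and the knob top 0.178 m, both as expected, and the bystanders have not moved. Handing in.

```bash
python3 -c "
from cell import *
print(job_done())"
```

```text
the job is handed in; nothing more can be done
None
```

The filter unit is assembled on the base in the order asked (jar, support, funnel, lid), with every part seated, upright and let go; the beaker and specimen jar did not move, and I handed it in at about 28 s.

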